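Prove the tuning unit's breaker, then hold its air slide at the mark

TASK

Get the reed tuning unit ready to sound a reed: prove its safety breaker by pressing the test button so that the toggle drops, lift the toggle back up until it latches, then draw the spring-loaded air knob out until the ring mark on its rod stands at the face of the brass collar, and keep it there. The knob springs back shut if let go, so finish while still holding it at the mark. Do not disturb the funnel stand, the vial, the cork-faced block or the button lifter standing around the unit.

Things in the scene. Friction and masses are not known exactly. Their poses are not given: they have to be found in the camera images.
- unit: Reed tuning unit, fixed. Left (+y) a wooden chest 200 x 200 mm, 120 high, air knob on its front; right a grey console 140 mm wide, 98 high at the back, breaker in its sloped panel; blower behind. Origin: underside, mid depth, 75 mm right of the chest's middle; x to the back (away from the robot at yaw 0), y left, z up. Outward normal of the panel: (-0.208, 0, 0.978), up-slope (0.978, 0, 0.208).
- test_top (a point): Middle of the top of the breaker's test button, a grey square key 12 x 12 mm, 7 mm proud of the breaker's white face, 36 mm right (-y) of the toggle. The white face (72 mm wide, 45 mm up the slope) stands 6 mm proud of the grey panel, which slopes up to the back at 12 degrees and reaches 62 mm up and down the slope from the face's middle.
- test_button (a joint): Travel of the test button along the panel's normal: 0 out, 0.0045 m fully in; it springs back. 2 N to start, 5.6 N fully in; the breaker trips at about 0.0015 to 0.002. The button also dips by itself for a moment while the toggle is being latched.
- toggle_tip (a point): Middle of the outer end of the breaker's black toggle, a paddle 18 mm wide (along y) and 7 mm thick. It pivots about an axis along the unit's y, 4 mm below the white face, and its end stands 24 mm from the pivot. On: leans 0.4 rad up-slope of the panel's normal; dropped: leans 0.4 rad down-slope, its end then 18 mm above the white face.
- toggle (a joint): Toggle angle: 0 hard up, about 0.08 when latched up (on), 0.8 when dropped (off). A spring drives it down; only the test button releases the latch. To latch it, push it up-slope to within 0.05 of 0 and leave it: that takes 3 to 6 N at its end (more if pushed nearer to the pivot); short of that it falls again.
- knob (a point): Middle of the head of the air knob, a dark wooden mushroom 32 mm in diameter, 16 mm thick along its rod, 75 mm above the bench, 54 mm in front of the chest's front when shut; behind the head it narrows over 14 mm to a 14 mm neck, then a steel rod 10 mm thick along the unit's x.
- air_slide (a joint): How far the knob is drawn out, straight out of the chest's front (the unit's -x): 0 shut, 0.040 m when the middle of the ring mark is level with the collar's face, 0.058 end stop. A spring pulls it back: 4 N at the start, 9 N at the mark, plus about 0.5 N friction.
- collar_face (a point): Centre of the outer face of the brass collar (26 mm in diameter) through which the rod runs, 10 mm in front of the chest's front face.
- ring_mark (a point): Middle of the ring mark, a dark band 3 mm long turned round the rod; it is inside the chest, 40 mm behind the collar's face, while the slide is shut.
- stand: Bystander: ring stand with a brass funnel, base 90 x 110 mm, rod 198 mm high, loose, to the left of the unit. Origin: centre of the underside.
- vial: Bystander: small glass vial, 29 mm in diameter, 60 mm high, loose on the stand's base under the funnel. Origin: centre of the underside.
- cork_block: Bystander: wooden block with a cork face, 70 x 45 x 34 mm, loose on the bench beside the unit. Origin: centre of the underside.
- lifter: Bystander: chrome button lifter, 156 mm long rod with a small fork, 10 mm thick, lying loose on the bench beside the unit. Origin: below the tool, 7 mm from its middle on the fork side.

How it is judged (in metres and radians):
On the way, in this order (a step that is already met when the one before it is completed fails the run):
1. the test button is pressed and the toggle has dropped (value of joint toggle above 0.65 rad and value of joint test_button above 0.0007 m).
2. the toggle is back up and latched, with nothing touching it (value of joint toggle below 0.15 rad and value of joint test_button below 0.001 m and contact force between the arm and toggle below 0.1 N and value of joint air_slide below 0.01 m), for 0.2 s.
At the end, for the whole second after the job is handed in: The gripper holds the air knob (at least 3 N between fingers and knob) with the slide drawn out 40 mm, within 4 mm, so that the ring mark stands at the collar's face, at rest (under 5 mm/s); the toggle is latched up (under 0.15 rad) and the test button is out (value of joint air_slide between 0.036 and 0.044 m and velocity of joint air_slide between -0.005 and 0.005 m/s and contact force between the fingers and air_slide above 3 N and value of joint toggle below 0.15 rad and value of joint test_button below 0.001 m); the arm keeps its last pose, push and grip.
It fails at once if the funnel stand is moved by more than 20 mm (distance of stand from where it was at the start of the episode above 0.02 m).
It fails at once if the vial is moved by more than 20 mm (distance of vial from where it was at the start of the episode above 0.02 m).
It fails at once if the cork-faced block is moved by more than 20 mm (distance of cork_block from where it was at the start of the episode above 0.02 m).
It fails at once if the button lifter is moved by more than 20 mm (distance of lifter from where it was at the start of the episode above 0.02 m).
It also fails if it takes over 50 s, if anything falls off the work surface, if the arm or the gripper's body presses on something with over 40 N, if the wrist force passes 120 N, or if a joint passes its speed limit or range.

ROBOT

A 6-joint arm with a two-finger parallel gripper is mounted at the origin on the work surface. World frame = base frame: x ahead of the robot, y to its left, z up, the work surface at z = 0. Lengths are in m, angles in degrees, forces in N, time in s.
With the tool pointing down it reaches from about 0.375 to 0.75 m from the base axis. Payload 9 kg.
Tool frame: the origin (TCP) lies where the fingers leave the gripper's body, on its centre line; the fingertips stand 73 mm ahead of it and the grasp point (between the pads) lies 54 mm ahead of it (robot.tip_reach is the distance from the TCP to the fingertips, in m); z points along the fingers, y is the direction in which the jaws open and shut (so a half turn about z gives the same grasp; the last joint's range is limited). The gripper opens to 85 mm and grips with 20 to 120 N. Pads are 22 mm wide; open, the fingers measure 114 mm over their backs; the gripper's body (76 mm by 85 mm) begins 54 mm behind the grasp point. The pads swing forward as they close: fully open they stand 13 mm farther back than shut.
Start: joints at [61.438, 5.964, 5.575, 89.605, 0, 77.527], TCP at [0.166, 0.577, 0.304] pointing down, gripper open.
Joint ranges: [-171.21, 171.21], [-48.23, 106.86], [-62.78, 66.21], [-105.2, 120.99], [-86.42, 89.51], [-180, 180]. Speed limits (degrees/s): [127.2, 127.2, 147.25, 180, 180, 180].

INTERFACE

Orientations are given as [roll, pitch, yaw] about the fixed x, y, z axes, in that order (R = Rz(yaw) Ry(pitch) Rx(roll)).
In Python, from plant import robot gives the robot as it stands. Calls block until the motion is done:
- robot.move_pose(position, orientation): joint-space move of the TCP to a pose.
- robot.line_to(position, vel=0.15, rotation=None, guard=None): straight line of the TCP; rotation=None keeps the orientation; vel is the mean speed in m/s. With guard (N) it stops when the force on the tool has changed by that much, and returns True; else False.
- robot.goto_joints(angles): joint-space move.
- robot.set_gripper(opening): finger opening in m; the grip force is fixed at half the most; returns when the fingers have stopped.
- robot.pause(seconds).
- robot.ik(position, orientation): joint angles nearest the present ones, or None.
- robot.observe(): the state.
- robot.grab_frame(name): name is "scene" or "top"; returns the picture (400x640x3 uint8, blue, green, red); there is no depth.
- robot.get_calibration(name): a dict with "vertical_fov" (degrees; the focal length in pixels is half the picture's height over the tangent of half this angle, whatever the lens; pixels are square), "cx", "cy" (the principal point, pixels), "rvec" (rotation vector, rad) and "tvec" (3), from world to camera coordinates, as OpenCV has them. Camera axes: x right, y down, z forward; pixel columns grow to the right and rows downward; lengths in m; the calibration is good to about 2 mm. A picture is of the moment at which its call begins. get_calibration takes no time and is no camera call.
A pose or a line that the arm cannot do raises robot.IKError and nothing moves.
- robot.job_done(): hands the job in, once; it reports no verdict.
The state is a dict: "time": time; "q": joint angles; "qvel": joint speeds; "joint_torque": joint torques, N m; "tool_pos": TCP position; "tcp_rot": TCP orientation; "ft_force": force on the tool from outside, world axes, zero at the start; "torque": the same for the moment, N m; "gripper_width": finger opening in m.
Only numpy, scipy, OpenCV 4.12 (cv2) and the standard library are available. Lean on these libraries where they do the work, as an engineer would, in place of code of your own. Each camera call takes 0.05 s, during which the arm holds its last target.

## Working session

There is one attempt and no reset: what is moved stays moved. The work goes in short steps, each a Python script; the robot and the scene stay as the last script left them, time stands still between calls to the robot, and variables do not carry over. Pictures are saved under pics/ and viewed, and the job is handed in when it is done.

```bash
ls; mkdir -p pics; python3 - <<'E'
from plant import robot
import cv2
for n in("scene","top"):
    cv2.imwrite(f"pics/{n}0.png",robot.grab_frame(n)); print(n,robot.get_calibration(n))
print(robot.observe(), robot.tip_reach)
E
```

```text
pics
scene {'vertical_fov': 52.87005177519691, 'cx': 319.1843151252343, 'cy': 197.46009846955496, 'rvec': array([ 1.1031855 ,  2.35839067, -1.06792588]), 'tvec': array([ 0.39406827, -0.23847787,  1.31127311])}
top {'vertical_fov': 49.682664820806465, 'cx': 321.5666941715998, 'cy': 208.45072966588978, 'rvec': array([ 2.12265714, -2.12711379,  0.19547559]), 'tvec': array([0.02857476, 0.59580912, 0.89540172])}
{'time': 0.1, 'q': array([ 6.14394434e+01,  5.99487490e+00,  5.53242163e+00,  8.96055297e+01,
       -3.44531126e-04,  7.75265615e+01]), 'qvel': array([ 0.03554741, -0.01710984,  0.10714101,  0.06319216,  0.06201294,
        0.07259773]), 'joint_torque': array([ 6.00405678e-03, -5.58205462e+01,  5.04722142e+01,  1.29116312e-02,
       -2.89223381e-04,  2.28064215e-05]), 'tool_pos': array([0.16614795, 0.57631396, 0.30321204]), 'tcp_rot': array([-1.79933547e+02, -1.43470375e-02,  1.63912874e+02]), 'ft_force': array([-0.56701525,  0.84854129,  0.30366926]), 'torque': array([ 0.01175545, -0.04701828,  0.0093922 ]), 'gripper_width': 0.08541111385148493} 0.0726
```

View pics/scene0.png

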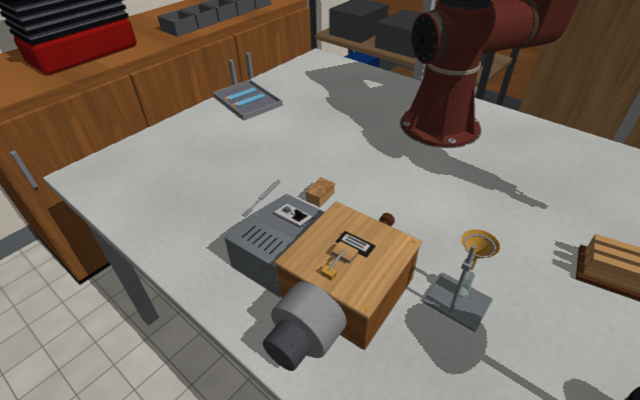

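View pics/top0.png

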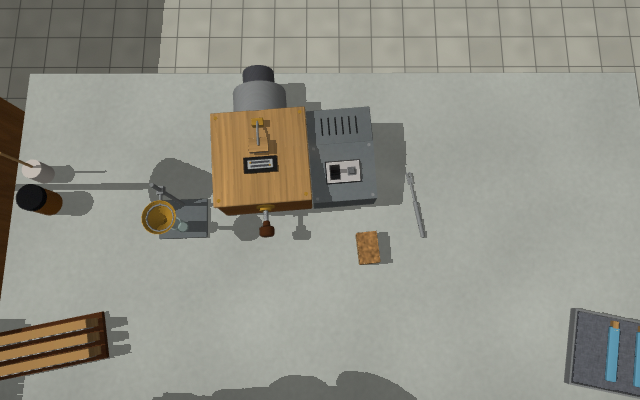

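The scene camera looks from behind the unit: console at (275,235), chest at (350,260), knob at (387,219). In the top view the chest is at about (260,160), the knob head at (266,230) and the breaker face at (343,171). I'll zoom in for corners.

```bash
python3 - <<'E'
import cv2
a=cv2.imread("pics/top0.png")[95:245,200:390]; cv2.imwrite("pics/top0z.png",cv2.resize(a,None,fx=4,fy=4,interpolation=cv2.INTER_CUBIC))
a=cv2.imread("pics/scene0.png")[175:325,220:430]; a=cv2.resize(a,None,fx=3.8,fy=3.8,interpolation=cv2.INTER_CUBIC); cv2.imwrite("pics/scene0z.png",a)
E
```

```text
(no output)
```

View pics/top0z.png

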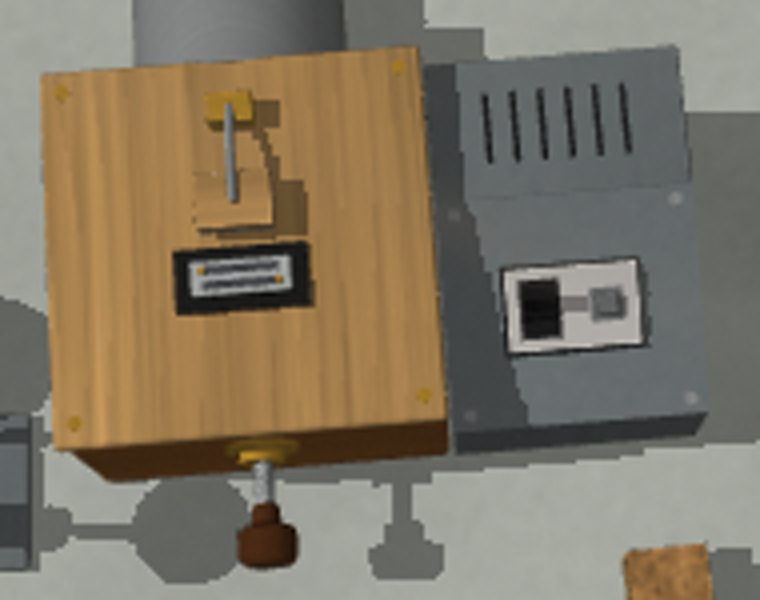

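View pics/scene0z.png

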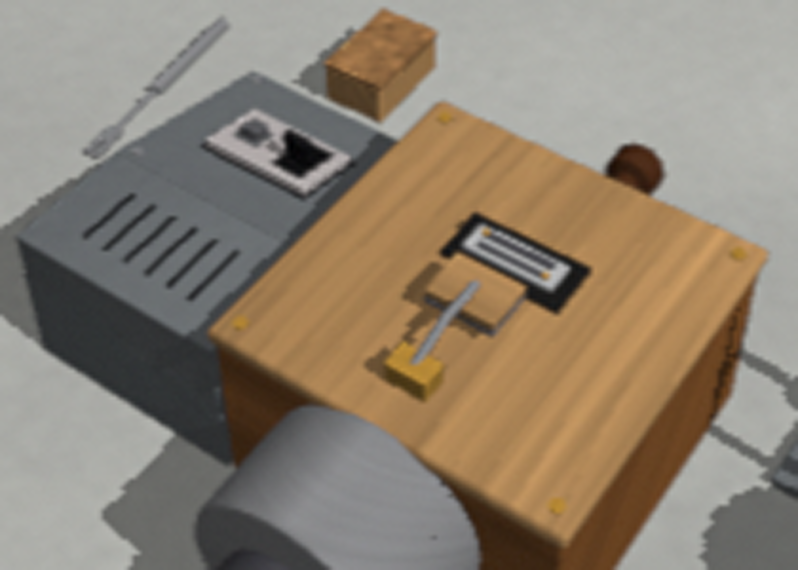

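```bash
cat > h.py <<'E'
import numpy as np, cv2
from scipy.optimize import least_squares
from scipy.spatial.transform import Rotation as Rn
from plant import robot
cal={n:robot.get_calibration(n) for n in("scene","top")}
def proj(n,P):
    c=cal[n]; f=200/np.tan(np.radians(c["vertical_fov"]/2))
    K=np.array([[f,0,c["cx"]],[0,f,c["cy"]],[0,0,1]])
    return cv2.projectPoints(np.atleast_2d(np.asarray(P,float)),c["rvec"],c["tvec"],K,None)[0].reshape(-1,2)
def U(p,P):  # unit->world
    c,s=np.cos(p[2]),np.sin(p[2]); P=np.atleast_2d(P)
    return np.c_[p[0]+c*P[:,0]-s*P[:,1],p[1]+s*P[:,0]+c*P[:,1],P[:,2]]
T=lambda a:np.array(a)/4+[200,95]
S=lambda a:np.array(a)/3.8+[220,175]
E
cat > fit.py <<'E'
from h import *
C=np.array([[.1,.175,.12],[.1,-.025,.12],[-.1,-.025,.12],[-.1,.175,.12]])
t=T([[40,73],[420,46],[447,425],[57,450]]); s=S([[567,545],[209,334],[440,101],[768,253]])
f=lambda p:np.r_[(proj("top",U(p,C))-t).ravel(),(proj("scene",U(p,C))-s).ravel()]
r=least_squares(f,[.6,.1,0]); print(r.x,np.degrees(r.x[2])); print(f(r.x).reshape(-1,2).round(1))
for k,n in((slice(0,8),"top"),(slice(8,16),"scene")):
    q=least_squares(lambda p:f(p)[k],r.x); print(n,q.x,q.fun.round(1))
p=r.x
ft=T([[500,270],[638,258],[647,343],[510,356]]); fs=S([[303,193],[205,145],[255,109],[355,157]])
nrm=np.array([-.208,0,.978]); up=np.array([.978,0,.208])
L=lambda c:np.array([c+a*up*.0225+b*np.array([0,.036,0]) for a,b in((1,1),(1,-1),(-1,-1),(-1,1))])
g=lambda c:np.r_[(proj("top",U(p,L(c)))-ft).ravel(),(proj("scene",U(p,L(c)))-fs).ravel()]
q=least_squares(g,[0,-.1,.08]); print("face centre unit",q.x); print(q.fun.reshape(-1,2).round(1))
kn=np.array([-.154,.075,.075])
print(U(p,kn),proj("top",U(p,kn)),proj("scene",U(p,kn)))
np.save("p.npy",p)
E
python3 fit.py
```

```text
[0.70469151 0.08283093 0.07858987] 4.502867764147116
[[-0.1  0.1]
 [-1.6 -0.2]
 [-1.3 -3.9]
 [-1.1 -2.4]
 [-0.2 -3.2]
 [ 0.9 -2.5]
 [ 0.4 -0.7]
 [-0.1 -1.2]]
top [0.70071822 0.08061142 0.07382674] [ 1.1  1.5 -0.4  1.6 -0.4 -1.9 -0.3 -0.9]
scene [0.70920481 0.08545244 0.08327663] [-0.  -0.6  0.3 -0.1 -0.2  0.8 -0.2  0.4]
face centre unit [-0.04160282 -0.09968919  0.08439178]
[[ 0.9  0.2]
 [-0.5  0.6]
 [-1.1  0.1]
 [ 0.  -0.6]
 [ 0.1 -0.3]
 [ 0.2 -1. ]
 [-0.   0.5]
 [-1.1  0.4]]
[[0.54527867 0.14550905 0.075     ]] [[266.19561721 230.16843443]] [[387.49300595 219.74976321]]
```

```bash
python3 - <<'E'
from h import *
p=np.load("p.npy")
C=np.array([[.1,.175,.12],[.1,-.025,.12],[-.1,-.025,.12],[-.1,.175,.12]])
K=np.array([[-.11,.075,.075],[-.154,.075,.075],[-.162,.075,.075],[-.1,.175,0],[-.1,-.025,0]])
for n,(x,y,w,h,k) in {"top":(200,185,190,65,4),"scene":(300,180,150,90,5)}.items():
    a=cv2.imread(f"pics/{n}0.png")[y:y+h,x:x+w]; a=cv2.resize(a,None,fx=k,fy=k,interpolation=cv2.INTER_NEAREST)
    for P,c in((C,(0,255,0)),(K,(255,0,255))):
        for q in proj(n,U(p,P)): cv2.circle(a,tuple(int(v) for v in (q-[x,y]+.5)*k),3,c,-1)
    cv2.imwrite(f"pics/{n}0f.png",a)
E
```

```text
(no output)
```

View pics/top0f.png

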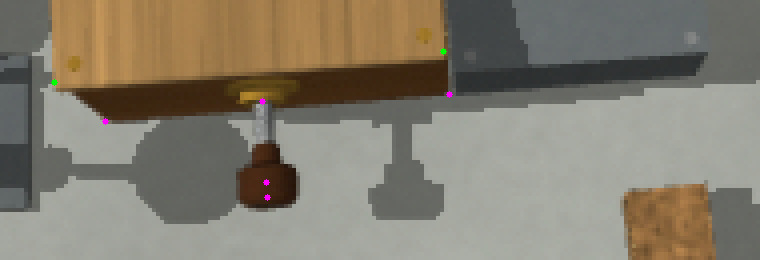

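View pics/scene0f.png

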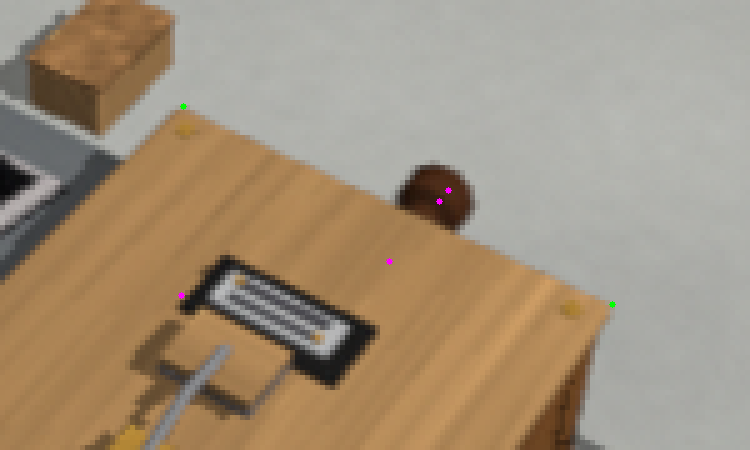

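The fit agrees with the chest's bottom front corners and the knob in both views. The 2-3 px miss at the front top edge looks like a lid overhang. Next I'll check button and toggle against the fit, and the IK.

```bash
cat >> h.py <<'E'
p=np.load("p.npy")
F=np.array([-.0416,-.0997,.0844]); nrm=np.array([-.208,0,.978]); up=np.array([.978,0,.208]); ey=np.array([0,1.,0])
def pt(s,y,h): return F+s*up+y*ey+h*nrm
Rz=Rn.from_euler('z',p[2])
def ori(zu,sgn):  # tool z along zu (unit frame), tool y = sgn*unit y
    z=np.array(zu)/np.linalg.norm(zu); y=sgn*ey; x=np.cross(y,z)
    return (Rz*Rn.from_matrix(np.c_[x,y,z])).as_euler('xyz',degrees=True)
def W(P): return U(p,P)[0]
def wv(v): return Rz.apply(v)
E
python3 - <<'E'
from h import *
B=pt(0,-.018,.007); print("btn",proj("top",W(B)),T([607,302]),proj("scene",W(B)),S([253,128]))
a=.4
Tt=pt(.024*np.sin(a),.018,.024*np.cos(a)-.004); print("tog",proj("top",W(Tt)),proj("scene",W(Tt)))
for n,(x,y,w,h,k) in {"top":(315,150,60,45,12),"scene":(260,185,70,50,11)}.items():
    im=cv2.imread(f"pics/{n}0.png")[y:y+h,x:x+w]; im=cv2.resize(im,None,fx=k,fy=k,interpolation=cv2.INTER_NEAREST)
    for P,c in((B,(0,255,0)),(Tt,(255,0,255)),(pt(0,0,0),(255,0,0))):
        cv2.circle(im,tuple(int(v) for v in (proj(n,W(P))[0]-[x,y]+.5)*k),4,c,-1)
    cv2.imwrite(f"pics/{n}0b.png",im)
for sg in(1,-1):
    o=ori(-nrm,sg)
    for s,y,h in((0,-.018,.007),(-.035,.018,.008)):
        P=W(pt(s,y,h)+.0726*nrm); print(sg,o,P,robot.ik(P,o))
    o=ori([0,0,-1],sg); P=W(np.array([-.194,.075,.129])); print(P,robot.ik(P,o))
E
```

```text
btn [[351.83171162 170.91936022]] [351.75 170.5 ] [[287.13268213 208.65267307]] [286.57894737 208.68421053]
tog [[335.04592406 167.52084654]] [[297.64847185 212.66648034]]
1 [ 180.           12.00670831 -175.49713224] [ 0.65595472 -0.03907161  0.1622488 ] [-16.30393413   4.6014477  -11.43822242  62.71604012   4.23771374
 -20.38944831]
1 [ 180.           12.00670831 -175.49713224] [ 0.61879669 -0.00588642  0.1559468 ] [-14.08666537  -1.9314548  -18.74121194  61.79313907   3.80241047
 -18.20996124]
[0.50540213 0.14236869 0.129     ] [ 1.44258112e+00 -4.60072076e+00 -2.33562830e+01  7.12444378e+01
  2.54444375e-14 -3.06028664e+00]
-1 [180.         -12.00670831   4.50286776] [ 0.65595472 -0.03907161  0.1622488 ] [-16.30393413   4.6014477  -11.43822242  62.71604012   4.23771374
 159.61055169]
-1 [180.         -12.00670831   4.50286776] [ 0.61879669 -0.00588642  0.1559468 ] [-14.08666537  -1.9314548  -18.74121194  61.79313907   3.80241047
 161.79003876]
[0.50540213 0.14236869 0.129     ] [  1.44258112  -4.60072076 -23.35628299  71.24443777   0.
 176.93971336]
```

View pics/top0b.png

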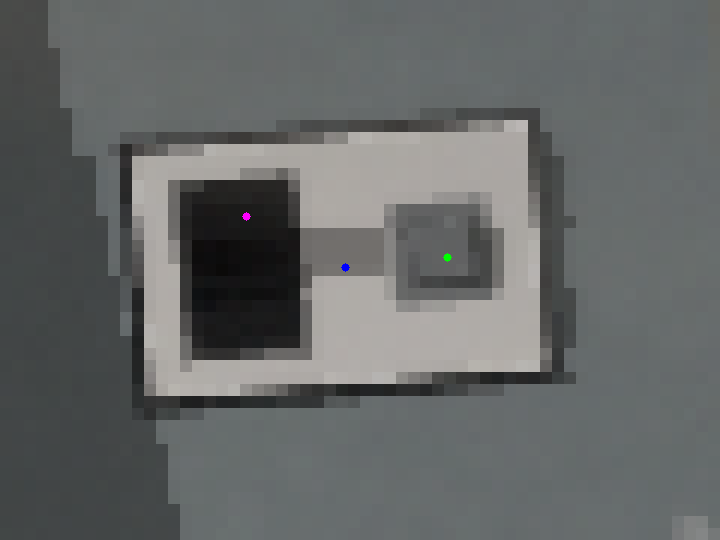

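View pics/scene0b.png

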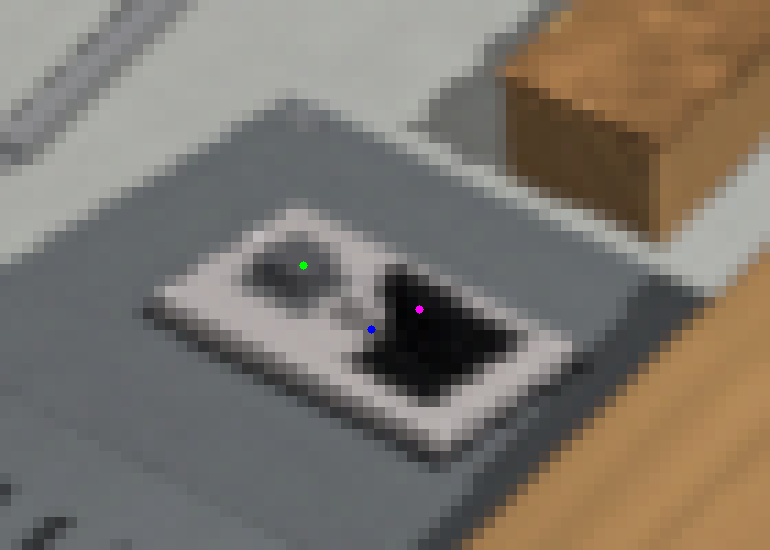

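The projected button (351.8,170.9 top; 287.1,208.7 scene) and the toggle agree with the pictures. Now the press.

```bash
cat >> h.py <<'E'
TR=robot.tip_reach
O=ori(-nrm,1)
def tipP(s,y,h): return W(pt(s,y,h+TR))
def meas():
    o=robot.observe(); d=Rz.inv().apply(o["tool_pos"]-W(pt(0,0,0))); z=Rn.from_euler('xyz',o["tcp_rot"],degrees=True).apply([0,0,1])
    t=Rz.inv().apply(o["tool_pos"]+TR*z-W(pt(0,0,0))); f=Rz.inv().apply(o["ft_force"])
    print("t%.2f tip s%.4f y%.4f h%.4f  F up%.1f y%.1f n%.1f w%.4f"%(o["time"],t@up,t[1],t@nrm,f@up,f[1],f@nrm,o["gripper_width"]))
def snap(n,name,c,k):
    im=robot.grab_frame(n); x,y,w,h=c
    cv2.imwrite(f"pics/{name}.png",cv2.resize(im[y:y+h,x:x+w],None,fx=k,fy=k,interpolation=cv2.INTER_CUBIC))
E
python3 - <<'E'
from h import *
o=robot.observe(); robot.line_to([o["tool_pos"][0],o["tool_pos"][1],.40],vel=.3)
robot.set_gripper(0)
robot.move_pose(tipP(0,-.018,.12),O); meas()
robot.line_to(tipP(0,-.018,.02),vel=.15); robot.pause(.2); meas()
snap("top","t1",(300,140,100,75),8); snap("scene","s1",(240,170,100,75),8)
E
```

```text
t4.12 tip s0.0002 y-0.0173 h0.1201  F up0.3 y-0.1 n0.0 w0.0003
t5.13 tip s0.0009 y-0.0183 h0.0213  F up0.4 y-0.1 n-0.2 w0.0000
```

View pics/s1.png

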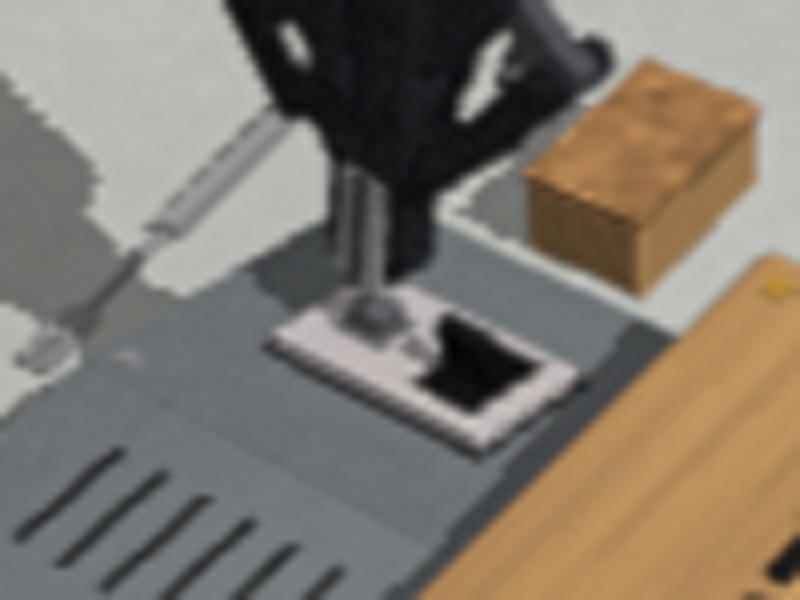

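View pics/t1.png

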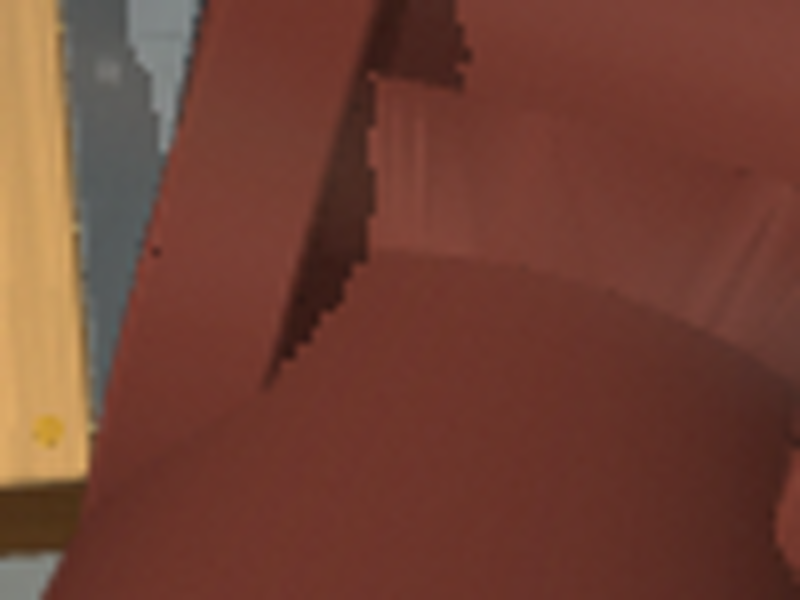

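In the scene view the closed fingers stand directly above the button (button at about (286,209)), clear of the toggle. The top view is occluded by the arm. Pressing with guards.

```bash
python3 - <<'E'
from h import *
g=robot.line_to(tipP(0,-.018,.000),vel=.02,guard=2.5); print(g); meas()
robot.pause(.2); meas()
E
```

```text
True
t5.78 tip s-0.0005 y-0.0178 h0.0113  F up0.3 y-0.7 n0.5 w0.0002
t5.97 tip s-0.0006 y-0.0178 h0.0115  F up0.7 y-0.7 n-0.2 w0.0001
```

```bash
python3 - <<'E'
from h import *
for h in np.arange(.010,-.002,-.001):
    g=robot.line_to(tipP(0,-.018,h),vel=.02,guard=9); robot.pause(.1); print(round(h,4),g,end=' '); meas()
    o=robot.observe(); f=Rz.inv().apply(o["ft_force"])@nrm
    if g or f>5.0: break
snap("scene","s2",(240,170,100,75),8)
E
```

```text
0.01 False t6.33 tip s0.0000 y-0.0180 h0.0103  F up-1.4 y0.9 n4.5 w0.0002
0.009 False t6.67 tip s0.0000 y-0.0180 h0.0091  F up-1.5 y0.3 n5.7 w-0.0002
```

View pics/s2.png

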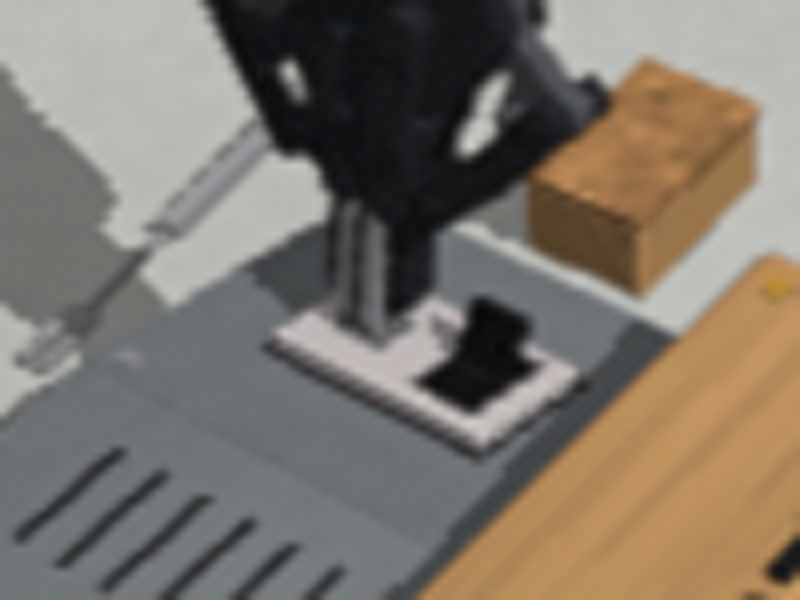

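The toggle has dropped (it now stands towards the robot at about (302,211)) with the button held in at 5.7 N. The contact says the face lies about 6 mm higher than fitted, so I'll use that offset for the toggle push.

```bash
python3 - <<'E'
from h import *
H=.017
robot.line_to(tipP(0,-.018,.05),vel=.12)
robot.line_to(tipP(-.042,.018,.05),vel=.15)
robot.line_to(tipP(-.042,.018,H),vel=.1,guard=8); robot.pause(.1); meas()
b=Rz.inv().apply(robot.observe()["ft_force"])@up
for s in np.arange(-.036,-.0135,.002):
    g=robot.line_to(tipP(s,.018,H),vel=.04,guard=12); robot.pause(.05); print(round(s,4),g,end=' '); meas()
    f=Rz.inv().apply(robot.observe()["ft_force"])@up-b
    if g: break
snap("scene","s3",(240,170,100,75),8)
E
```

```text
t8.32 tip s-0.0415 y0.0177 h0.0176  F up0.5 y0.4 n0.3 w-0.0001
-0.036 False t8.67 tip s-0.0357 y0.0180 h0.0173  F up-0.4 y-0.1 n0.1 w0.0000
-0.034 False t8.97 tip s-0.0340 y0.0180 h0.0170  F up-1.0 y-0.0 n-0.4 w0.0000
-0.032 False t9.27 tip s-0.0320 y0.0180 h0.0170  F up-0.1 y0.4 n0.5 w0.0000
-0.03 False t9.57 tip s-0.0300 y0.0180 h0.0170  F up1.5 y-0.2 n-0.3 w0.0000
-0.028 False t9.87 tip s-0.0280 y0.0180 h0.0170  F up0.2 y0.2 n-0.2 w-0.0001
-0.026 False t10.17 tip s-0.0260 y0.0180 h0.0170  F up-0.2 y0.0 n0.1 w0.0000
-0.024 False t10.47 tip s-0.0240 y0.0180 h0.0170  F up-0.5 y-0.4 n0.0 w0.0002
-0.022 False t10.77 tip s-0.0223 y0.0181 h0.0169  F up-0.6 y0.2 n0.7 w-0.0003
-0.02 False t11.07 tip s-0.0201 y0.0180 h0.0170  F up-2.5 y1.5 n0.4 w-0.0001
-0.018 False t11.37 tip s-0.0181 y0.0180 h0.0170  F up-3.0 y0.2 n1.0 w-0.0003
-0.016 False t11.67 tip s-0.0160 y0.0180 h0.0170  F up-3.0 y0.4 n2.9 w-0.0002
-0.014 False t11.97 tip s-0.0140 y0.0180 h0.0170  F up-2.8 y1.3 n1.2 w-0.0001
```

View pics/s3.png

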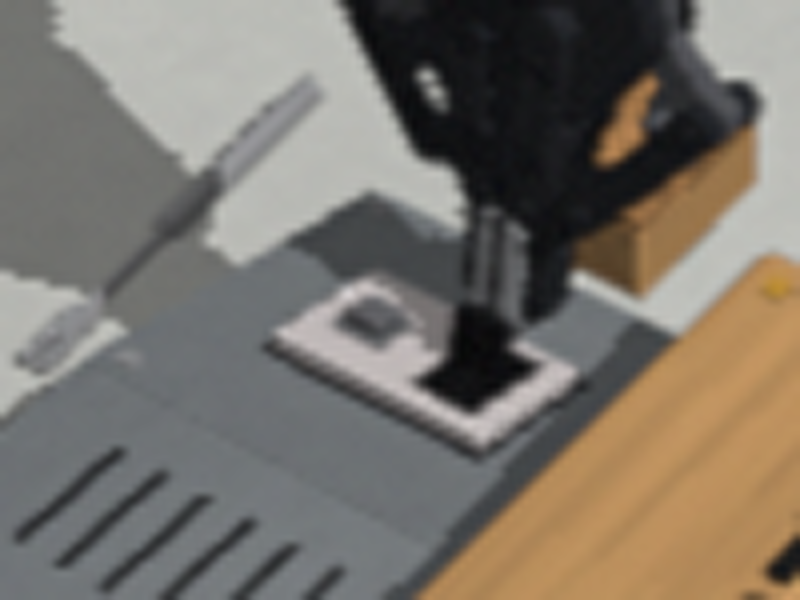

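Contact began at s ≈ -0.021 at about 3 N, and the picture shows the fingers pushing the toggle's front. I'll continue to the hard stop.

```bash
python3 - <<'E'
from h import *
H=.017
for s in np.arange(-.012,-.0015,.001):
    g=robot.line_to(tipP(s,.018,H),vel=.04,guard=15); robot.pause(.05); print(round(s,4),g,end=' '); meas()
    o=robot.observe(); f=-Rz.inv().apply(o["ft_force"])@up
    if g or f>14: break
snap("scene","s4",(240,170,100,75),8)
E
```

```text
-0.012 False t12.32 tip s-0.0122 y0.0180 h0.0170  F up-3.5 y0.0 n2.9 w-0.0001
-0.011 False t12.62 tip s-0.0112 y0.0180 h0.0170  F up-5.1 y-0.7 n3.0 w-0.0000
-0.01 False t12.92 tip s-0.0101 y0.0180 h0.0170  F up-3.9 y0.2 n2.7 w0.0002
-0.009 False t13.22 tip s-0.0085 y0.0179 h0.0171  F up0.1 y-0.1 n-0.1 w0.0004
-0.008 False t13.52 tip s-0.0079 y0.0180 h0.0170  F up-0.3 y-0.3 n-0.2 w0.0000
-0.007 False t13.82 tip s-0.0073 y0.0180 h0.0169  F up-2.4 y0.2 n0.6 w-0.0001
-0.006 False t14.12 tip s-0.0063 y0.0180 h0.0168  F up-2.4 y-0.6 n-0.9 w0.0001
-0.005 False t14.42 tip s-0.0060 y0.0180 h0.0167  F up-6.2 y-0.9 n2.5 w0.0005
-0.004 False t14.72 tip s-0.0058 y0.0181 h0.0166  F up-10.5 y-1.4 n6.0 w0.0000
-0.003 False t15.02 tip s-0.0057 y0.0181 h0.0165  F up-15.7 y-1.0 n8.6 w0.0002
```

View pics/s4.png

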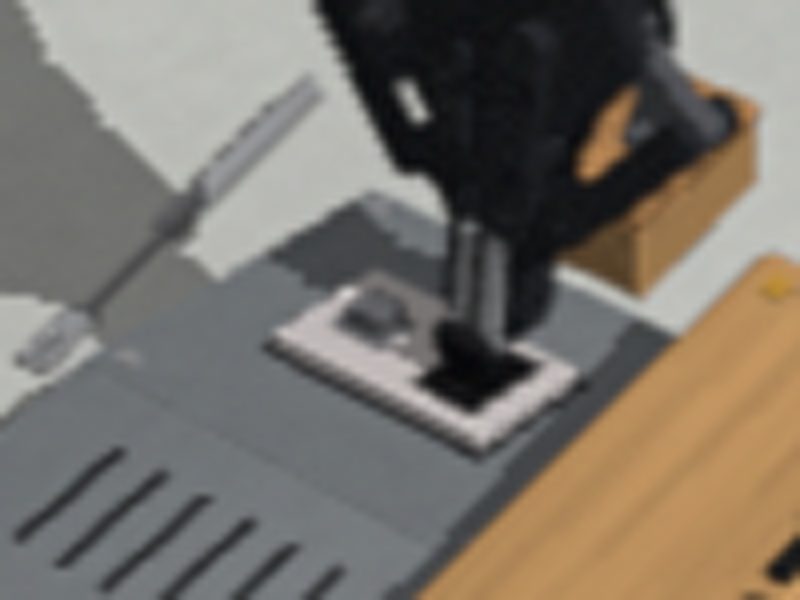

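Force dropped at s ≈ -0.009, then rose steeply against the hard stop, which fits the toggle going fully up. Now I'll back off and look.

```bash
python3 - <<'E'
from h import *
robot.line_to(tipP(-.04,.018,.018),vel=.1)
robot.line_to(tipP(-.06,.018,.10),vel=.2); meas()
robot.pause(.2)
snap("scene","s5",(240,170,100,75),8)
E
```

```text
t16.16 tip s-0.0597 y0.0179 h0.0994  F up0.3 y0.5 n-0.6 w0.0003
```

View pics/s5.png

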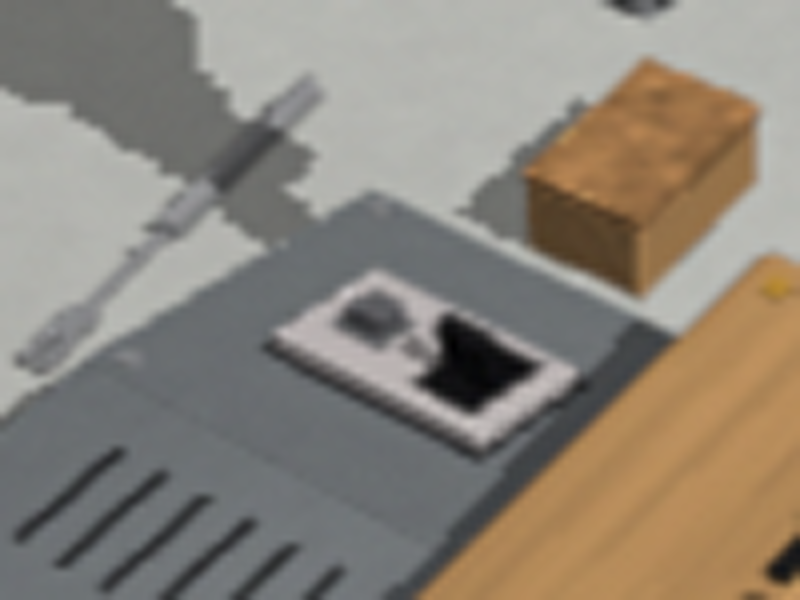

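The toggle stands up by itself as at the start (black shape at (299,213)), and the button is out. Now the air knob, gripped from above with the jaws across the unit's y.

```bash
cat >> h.py <<'E'
OD=ori([0,0,-1],1)
KN=np.array([-.154,.075,.075])
def kp(dx,dz=0): return W(KN+[dx,0,.054+dz])
def mk():
    o=robot.observe(); t=Rz.inv().apply(o["tool_pos"]-W(KN)); f=Rz.inv().apply(o["ft_force"])
    print("t%.2f tcp rel knob %s F %s w%.4f"%(o["time"],t.round(4),f.round(1),o["gripper_width"]))
E
python3 - <<'E'
from h import *
o=robot.observe(); q=o["tool_pos"]; robot.line_to([q[0],q[1],.30],vel=.3)
robot.move_pose(kp(0,.13),OD); robot.set_gripper(.085); mk()
robot.line_to(kp(0,.05),vel=.15); robot.pause(.1); mk()
snap("scene","s6",(330,170,130,97),6); snap("top","t6",(200,165,130,97),6)
E
```

```text
t18.24 tcp rel knob [-0.     0.     0.184] F [0.8 0.6 0.3] w0.0854
t19.02 tcp rel knob [ 0.0008 -0.      0.1055] F [0.6 0.7 0.3] w0.0846
```

View pics/s6.png

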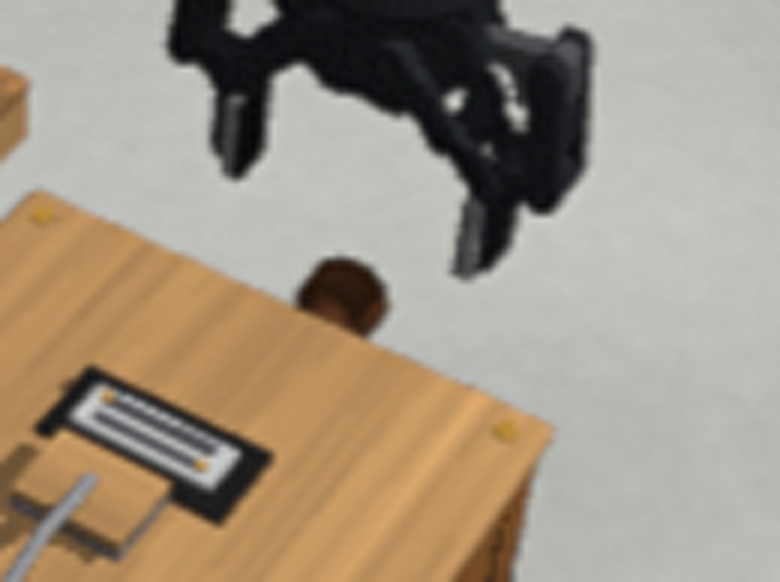

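View pics/t6.png

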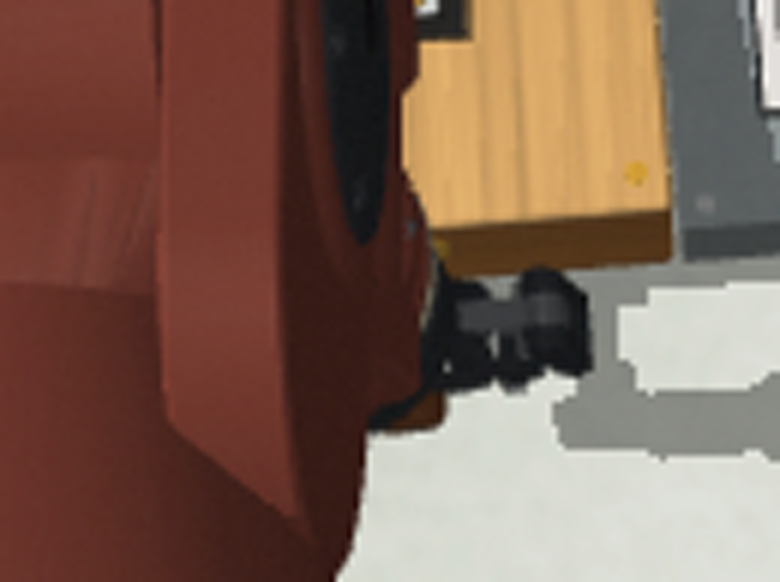

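```bash
python3 - <<'E'
from h import *
for z in(.11,.0,.04): print(z,[ ((proj("top",W(KN+[x,-.05,z]))-[200,165])*6).round(0)[0].tolist() for x in(-.011,0,.011)],[((proj("scene",W(KN+[x,y,z]))-[330,170])*6).round(0)[0].tolist() for x,y in((0,-.043),(0,.043))])
E
```

```text
0.11 [[514.0, 366.0], [512.0, 332.0], [510.0, 297.0]] [[264.0, 22.0], [492.0, 114.0]]
0.0 [[540.0, 410.0], [538.0, 380.0], [535.0, 349.0]] [[243.0, 252.0], [451.0, 347.0]]
0.04 [[531.0, 396.0], [529.0, 364.0], [527.0, 332.0]] [[250.0, 173.0], [465.0, 267.0]]
```

The fingertips project where the model puts them, straddling the knob. Descend and grip.

```bash
python3 - <<'E'
from h import *
g=robot.line_to(kp(0,0),vel=.1,guard=8); robot.pause(.2); print(g); mk()
robot.set_gripper(0); robot.pause(.2); mk()
snap("scene","s7",(330,170,130,97),6); snap("top","t7",(200,165,130,97),6)
E
```

```text
False
t19.98 tcp rel knob [ 0.0005 -0.      0.0549] F [0.2 0.5 1. ] w0.0853
t20.73 tcp rel knob [ 0.0001 -0.0013  0.0545] F [-2.3 -8.4  4.1] w0.0299
```

View pics/s7.png

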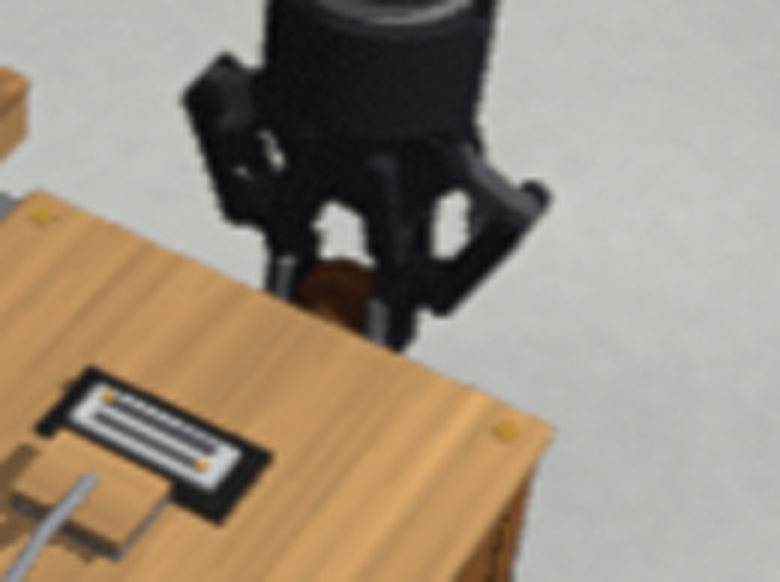

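View pics/t7.png

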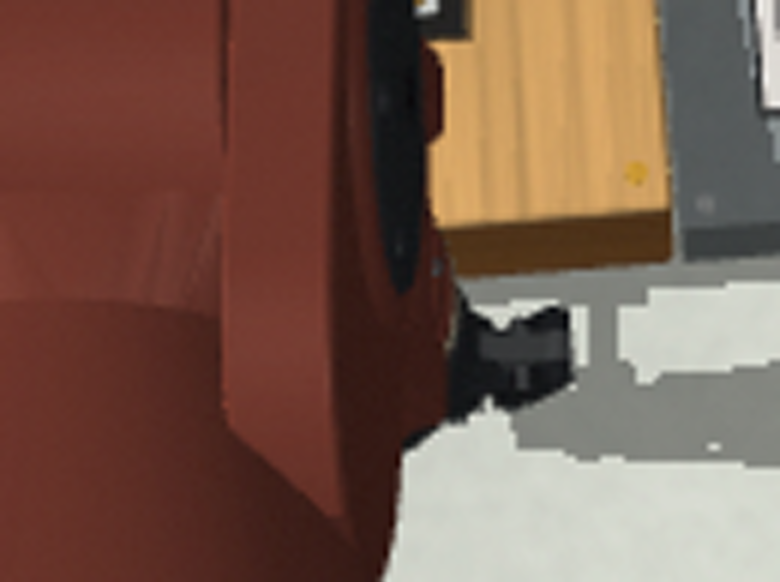

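Gripped at width 29.9 mm, with pads on both sides of the head. There is a small side load in y, so I'll shift 1.3 mm while drawing.

```bash
cat >> h.py <<'E'
def kq(dx,dy): return W(KN+[dx,dy,.0545])
E
python3 - <<'E'
from h import *
for d in(-.002,-.005,-.01,-.02,-.03,-.04):
    robot.line_to(kq(d,-.002),vel=.05); robot.pause(.1); mk()
snap("scene","s8",(330,150,130,97),6); snap("top","t8",(200,165,130,97),6)
E
```

```text
t21.18 tcp rel knob [-0.0016 -0.0017  0.0546] F [ 3.5  3.7 -2.7] w0.0294
t21.53 tcp rel knob [-0.0046 -0.0017  0.0546] F [ 3.7  3.5 -3.2] w0.0299
t21.88 tcp rel knob [-0.0095 -0.0017  0.0546] F [ 4.1  3.  -2.3] w0.0294
t22.33 tcp rel knob [-0.0194 -0.0017  0.0546] F [ 6.2  3.7 -4.7] w0.0296
t22.78 tcp rel knob [-0.0292 -0.0017  0.0546] F [ 6.7  3.5 -4.5] w0.0297
t23.23 tcp rel knob [-0.039  -0.0017  0.0547] F [ 8.7  3.5 -5.7] w0.0298
```

View pics/s8.png

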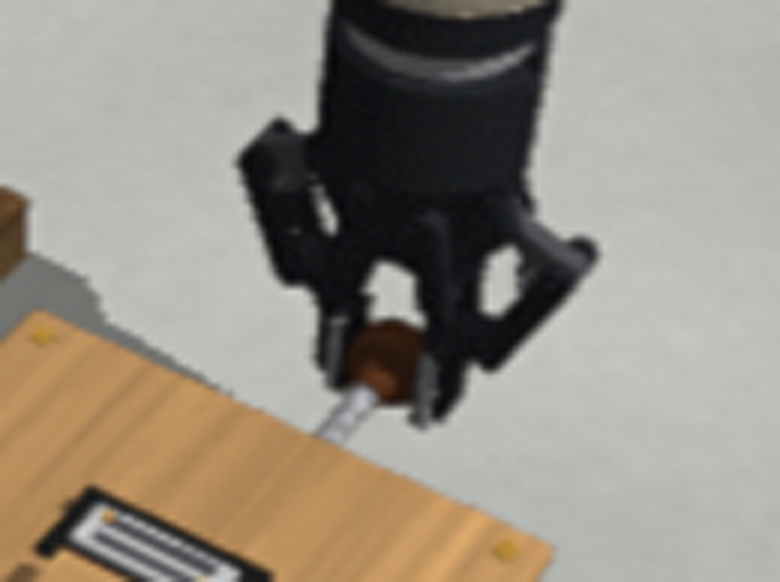

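View pics/t8.png

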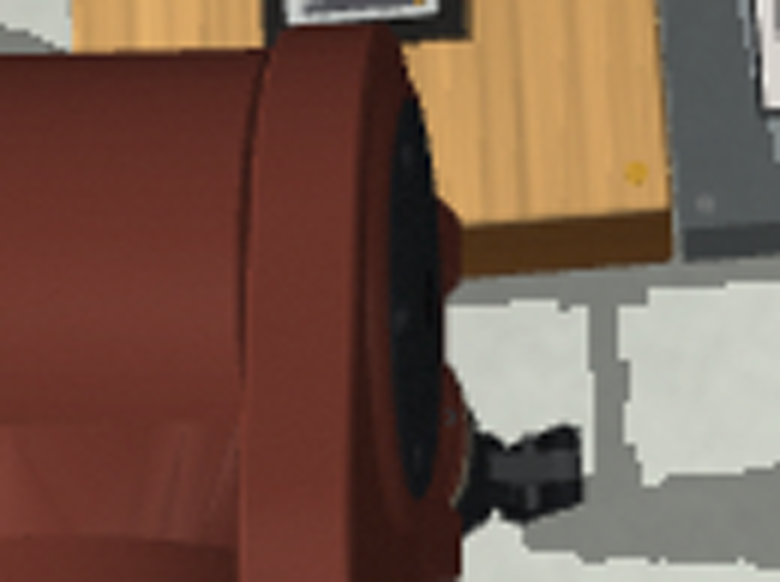

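The knob came along (head now at about (394,210) with rod showing behind it). The ring itself is hidden behind the chest's edge, so I'll trim to 40 mm of travel and check with an overlay.

```bash
python3 - <<'E'
from h import *
robot.line_to(kq(-.0415,-.0015),vel=.02); robot.pause(.3); mk()
fs=[]
for i in range(12): robot.pause(.02); fs.append(Rz.inv().apply(robot.observe()["ft_force"])[0])
print("Fx mean",np.mean(fs)); mk()
im=robot.grab_frame("scene"); cv2.imwrite("pics/scene9.png",im)
x,y,w,h,k=370,190,45,40,15
th=np.linspace(0,2*np.pi,60)
def ov(src,d,name):
    a=cv2.resize(src[y:y+h,x:x+w],None,fx=k,fy=k,interpolation=cv2.INTER_NEAREST)
    for xx,r,c in((-.146-d,.016,(0,255,0)),(-.162-d,.016,(255,0,255)),(-.132-d,.007,(255,255,0))):
        P=np.c_[np.full(60,xx),.075+r*np.cos(th),.075+r*np.sin(th)]
        q=((proj("scene",U(p,P))-[x,y]+.5)*k).astype(np.int32); cv2.polylines(a,[q.reshape(-1,1,2)],True,c,1)
    return a
i0=cv2.imread("pics/scene0.png")
cv2.imwrite("pics/ov9.png",ov(im,.040,0)); 
x,y=365,200
cv2.imwrite("pics/ov0.png",ov(i0,0,0))
E
```

```text
t23.88 tcp rel knob [-0.0403 -0.0016  0.0547] F [ 9.1  1.2 -6.1] w0.0296
Fx mean 8.574950315571654
t24.08 tcp rel knob [-0.0404 -0.0016  0.0546] F [ 8.9  1.  -6.9] w0.0298
```

View pics/ov9.png

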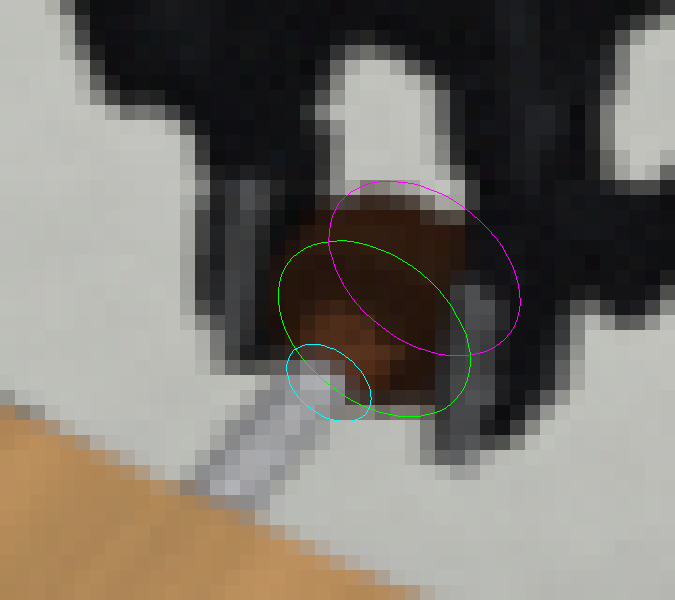

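View pics/ov0.png

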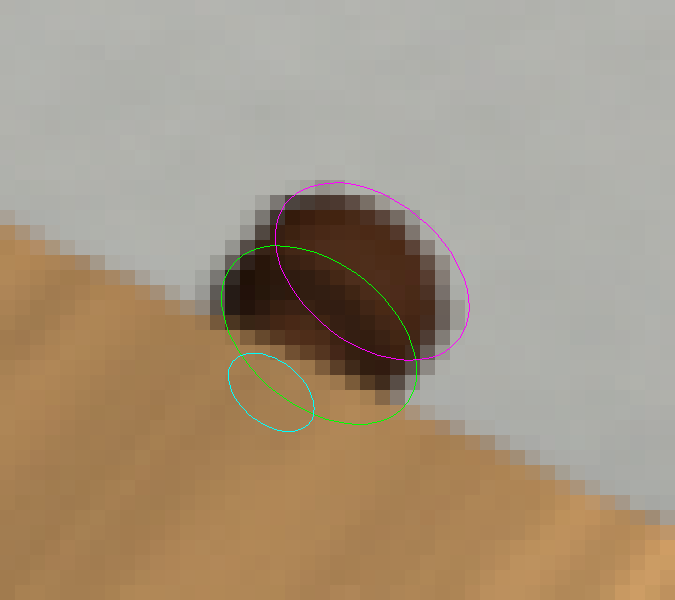

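Overlay residuals at slide 40 mm match those at slide 0 to about 0.5 px (1.5 mm). Force 8.6-9 N fits the mark, and the TCP has travelled 40.5 mm less up to about 1 mm of take-up. I'll add 0.5 mm and do a last check of the toggle and bystanders.

```bash
python3 - <<'E'
from h import *
robot.line_to(kq(-.042,-.0015),vel=.02); robot.pause(.4); mk()
im=robot.grab_frame("scene"); cv2.imwrite("pics/scene10.png",im); robot.pause(.3); mk()
a=cv2.imread("pics/scene0.png"); cv2.imwrite("pics/cmp.png",np.vstack([cv2.resize(i[170:350,220:520],None,fx=2.6,fy=1.6) for i in(a,im)]))
E
```

```text
t24.78 tcp rel knob [-0.0408 -0.0016  0.0546] F [ 9.3  1.4 -6.7] w0.0296
t25.13 tcp rel knob [-0.0408 -0.0016  0.0546] F [ 8.7  1.6 -7.2] w0.0295
```

View pics/cmp.png

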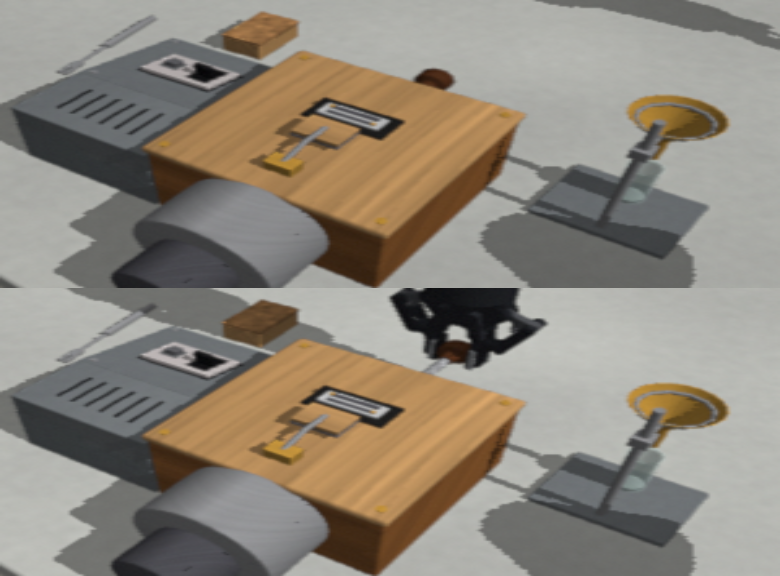

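The before and after pictures show the stand, vial, block and lifter unmoved, the toggle up, and the knob held drawn out at about (394,208). Handing in.

```bash
python3 - <<'E'
from plant import robot
robot.job_done()
E
```

```text
the job is handed in; nothing more can be done
```

I handed the job in at about 25 s, with the gripper holding the air knob drawn out to about the mark.

- **Breaker test:** I pressed the test button with the closed fingers to about 5.7 N. The picture showed the toggle dropped while the button was held in.
- **Toggle:** I pushed it up-slope to its hard stop at about 15 N and backed off. The picture showed it standing up by itself with the button out, and it looked the same in the last picture.
- **Air knob:** I gripped the head from above, at an opening of 29.6 mm. The tool had drawn it 40.9 mm, so I put the slide at about 39 to 41 mm after up to 1.7 mm of take-up at the start. The holding force of about 9 N fits the mark.
- **Bystanders:** the stand, vial, block and lifter look unmoved between the first and last pictures.

Three checks were weaker or disagreed:
- **Ring mark not seen:** the chest's edge hid it in one view and the arm hid it in the other. The position rests on tool travel, the spring force and an overlay of the knob head that is good to about 1.5 mm.
- **Camera fit:** the two cameras differed by up to 4 px at the chest's front top edge, probably because the lid overhangs. The breaker face was also about 6 mm higher by touch than by the fit, so I corrected the toggle push for that.
- **Grip load:** at the end the wrist read about 7 N downward and 1.5 N sideways, so the grip was probably slightly off the knob's centre. It showed no sign of slipping.

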